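# Stand a vial in the capping stand and snap its cap on

## Task

Stand the open vial upright in the bore of the capping stand and let go of it; then take the loose snap cap by its knob and press it straight down onto the vial's neck until it clicks and sits fully home and level. Keep bearing down after the click so that the stand's spring seat stays pushed down by about half its travel or more, and finish like that, fingers still closed round the knob and pressing. Leave the vial that is already capped and the two brown reagent bottles where they stand.

Things in the scene. Friction and masses are not known exactly. Their poses are not given: they have to be found in the camera images.
- vial_mid (a point): Centre (42 mm above the underside; z up) of the open vial: brown glass, paper label, 84 mm tall, loose, upright on the worktop, about 70 g. Round body 37 mm across up to a flat shoulder at 66 mm, then a bare neck 19 mm across with a bead 24 mm across (widest 71.5 mm above the underside). The other vial like it already wears a cap
- vial_rim (a point): Centre of the open vial's top rim, 84 mm above its underside; z along the vial, up
- cap_knob (a point): Centre of the round knob (20 mm across, 20 mm tall) on the loose white snap cap, 32 mm above the skirt's lower edge; z up through the knob. The cap stands on its skirt on the worktop: a pot 37 mm across, 22 mm tall, 42 mm with the knob, about 45 g. It fits any way round
- cap_roof (a point): Centre of the inside of the cap's roof, 14 mm below the knob's centre, 18 mm above the skirt's lower edge; z up. Home: it meets vial_rim and the skirt meets the shoulder. Four sprung lips 3 mm up inside the skirt snap over the neck's bead: this takes 5 to 10 N; the force drops as they pass the bead, 2.5 mm before home
- stand_mouth (a point): Centre of the bore's mouth on top of the fixed capping stand, 46 mm above the worktop; z up. Square aluminium block 72 mm wide on a dark foot plate 84 mm square. Bore upright, round, 39.5 mm across, 3 mm chamfer; 24 mm below the mouth is the spring seat that carries the vial, whose upper 60 mm stand out (rim 106 mm above the worktop while the seat is up)
- seat (a joint): How far the spring seat in the bore is pushed down, in m: 0 up, 0.009 fully down. It starts to move at about 2 N and takes 1.5 N more for each mm (about 9 N at 4.5 mm, 16 N at the stop)
- capped_vial_mid (a point): Bystander: centre (54 mm above its underside) of the vial that is already capped, 108 mm tall, brown glass with the same white cap in place; leave it alone
- bottle_large: Bystander: brown reagent bottle with a white cap, 57 mm across, 98 mm tall; origin at the centre of its underside
- bottle_small: Bystander: brown reagent bottle with a teal cap, 47 mm across, 80 mm tall; origin at the centre of its underside
There are look-alikes about, which are no part of the job. What is shaped like the part that bears vial_mid but purple or yellow is not meant. Of the things that look like the part that bears cap_knob, the larger one is meant.

How it is judged:
By the outcome, as a careful person would: the job done as asked, in the order asked, and still so for the second after the job is handed in, while the arm keeps its last pose, push and grip.
It also fails if it takes over 64 s, if anything falls off the work surface, if the arm or the gripper's body presses on something with over 40 N, if the wrist force passes 120 N, or if a joint passes its speed limit or range.

## Robot

A 6-joint arm with a two-finger parallel gripper is mounted at the origin on a cart in front of the work surface, level with it; the furniture and walls round the work are solid. World frame = base frame: x ahead of the robot, y to its left, z up, the work surface at z = 0. Lengths are in m, angles in rad, forces in N, time in s.
With the tool pointing down it reaches from about 0.35 to 0.975 m from the base axis. Payload 4.9 kg.
Tool frame: the origin (TCP) lies on the mounting face of the last link; the fingertips stand 173 mm ahead of it and the grasp point (between the pads) lies 155 mm ahead of it; z points along the fingers, y is the line along which they close (so a half turn about z gives the same grasp; the last joint's range is limited). The gripper opens to 85 mm and grips with 20 to 120 N. Pads are 22 mm wide; open, the fingers measure 114 mm over their backs; the gripper's body (76 mm by 85 mm) begins 54 mm behind the grasp point. The pads swing forward as they close: fully open they stand 13 mm farther back than shut.
Start: joints at [-1.251, 0.053, 1.613, -0, 1.476, -0.119], TCP at [0.266, -0.566, 0.405] pointing down, gripper open.
Joint ranges: [-3.01, 3.01], [-1.01, 2.22], [0.06, 2.58], [-1.02, 4.17], [0.09, 2.62], [-3.14, 3.14]. Speed limits (rad/s): [2.57, 2.57, 3.14, 3.14, 3.14, 3.14].

## Interface

Orientations are given as a rotation vector (axis times angle).
In Python, from station import monitor, eyes, finish_job gives the robot as it stands. The module is installed in compiled form; this text tells all that it offers.
- The arm moves only by the tool step_arm, never from a script. Its argument "commands" is a list of rows, each a list of 3 entries, a list of its own where there are three numbers: the opening in per cent of the stroke, from 0 (shut) to 100 (fully open), then the shift along the tool's x, y, z in mm, then the turn about the tool's z in degrees. In form: [[hand, [x, y, z], yaw], ...]. A call has 1 to 12 rows; each row is the pose to reach, as a shift and turn from the pose commanded when the call began, along the tool's axes at that moment; what a row does not reach only later rows make up. A row lasts 1/8 s, in which the tool goes at most 62.5 mm and 10.7 degrees, less where a joint would pass 70% of its speed; a pose out of reach is approached as far as the arm can. A call with a gripper value outside its range is refused whole. The fingers move at their own pace and stop on an object; "squeeze" is the grip in N (left out, the last holds). Time passes only in rows, so rows that repeat a pose let the fingers close. It gives the time, the measured TCP pose, the force, the opening and the grip force at its end, in the units of the state.
- monitor.get_obs(): the state, without advancing time (a new reading comes with each control period).
- eyes.get_image(name): name is "side" or "top"; returns the picture (384x512x3 uint8, red, green, blue); there is no depth.
- eyes.camera_info(name): a dict with "camera_matrix" (3x3 intrinsics, pixels), "k1" (the pictures are not rectified: a ray, as slopes to the right and down, at radius r is drawn at 1 + k1 r^2 times it, then the intrinsics apply), "extrinsics" (4x4, takes a point from camera to world coordinates). Camera axes: x right, y down, z forward; pixel columns grow to the right and rows downward; lengths in m; the calibration is good to about 2 mm. A picture is of the moment at which its call begins. camera_info takes no time and is no camera call.
- finish_job(): hands the job in; it is judged then, once.
The state is a dict: "t": time; "q": joint angles; "dq": joint speeds; "effort": joint torques, N m; "tool_pos": TCP position; "tool_rot": TCP orientation; "contact_force": force on the tool from outside, world axes, zero at the start; "wrist_torque": the same for the moment, N m; "opening": finger opening in m; "grip_force": force on a finger pad.
Only numpy, scipy, OpenCV 4.12 (cv2) and the standard library are available. Lean on these libraries where they do the work, as an engineer would, in place of code of your own. Each camera call takes 0.05 s, during which the arm holds its last target. There are 200 camera calls.

## Working session

There is one attempt and no reset: what is moved stays moved. The work goes in short steps, Python scripts to look and compute and a tool call to move; the robot and the scene stay as the last step left them, time stands still between calls to the robot, and variables do not carry over. Pictures are saved under pics/ and viewed, at most 10 in all, crops included, and the job is handed in when it is done.

Besides the shell and the picture viewer there is one more tool, called after "Call:" in YAML: its name, and indented under it one key for each argument. step_arm: Moves the arm, as the interface text tells. Its arguments: {"type":"object","properties":{"commands":{"type":"array"},"squeeze":{"type":"number"}},"required":["commands"]}

```bash
mkdir -p pics; cat > h.py <<'E'
import numpy as np, cv2
from station import monitor, eyes
def grab(n):
    im=eyes.get_image(n); return cv2.cvtColor(im,cv2.COLOR_RGB2BGR)
def ray(n,u,v):
    c=eyes.camera_info(n);K=np.array(c["camera_matrix"]);E=np.array(c["extrinsics"])
    d=cv2.undistortPoints(np.array([[[u,v]]],float),K,np.array([c["k1"],0,0,0.]))[0,0]
    return E[:3,3],E[:3,:3]@np.array([d[0],d[1],1])
def onz(n,u,v,z):
    o,d=ray(n,u,v); return o+d*(z-o[2])/d[2]
def proj(n,p):
    c=eyes.camera_info(n);K=np.array(c["camera_matrix"]);E=np.linalg.inv(np.array(c["extrinsics"]))
    q=cv2.projectPoints(np.array([p],float),cv2.Rodrigues(E[:3,:3])[0],E[:3,3],K,np.array([c["k1"],0,0,0.]))[0][0,0]
    return q
E
python3 - <<'E'
from h import *
for n in("top","side"):
    im=grab(n);cv2.imwrite(f"pics/{n}0.png",im)
    c=eyes.camera_info(n);print(n,c["k1"],np.round(c["camera_matrix"],1).tolist(),np.round(c["extrinsics"],3).tolist())
print(monitor.get_obs())
E
```

```text
top -0.04880968464512708 [[391.6, 0.0, 257.3], [0.0, 391.6, 192.6], [0.0, 0.0, 1.0]] [[0.014, -0.988, 0.154, 0.421], [-1.0, -0.013, 0.007, -0.18], [-0.005, -0.154, -0.988, 0.931], [0.0, 0.0, 0.0, 1.0]]
side -0.005803299628991212 [[406.2, 0.0, 253.4], [0.0, 406.2, 193.2], [0.0, 0.0, 1.0]] [[0.701, 0.493, -0.515, 0.973], [0.713, -0.482, 0.509, -0.609], [0.003, -0.724, -0.69, 0.678], [0.0, 0.0, 0.0, 1.0]]
{'t': 0.1, 'q': array([-1.25099313e+00,  5.33132844e-02,  1.61415796e+00,  1.82461939e-05,
        1.47601578e+00, -1.18998326e-01]), 'dq': array([-0.00056301, -0.00047252, -0.00333362, -0.0003793 , -0.0012246 ,
       -0.00085344]), 'effort': array([-1.66078986e-03, -3.94902813e+01, -3.71365535e+01, -2.29030702e-04,
        3.89813547e-03, -1.18711986e-05]), 'tool_pos': array([ 0.26546069, -0.56555551,  0.40357098]), 'tool_rot': array([-3.06444170e+00, -6.83337976e-01,  2.69713754e-04]), 'contact_force': array([0.43867393, 1.13362878, 1.44013149]), 'wrist_torque': array([ 0.00076187, -0.04487944, -0.01287935]), 'grip_force': 0.0, 'opening': 0.08551147438901738}
```

View pics/top0.png

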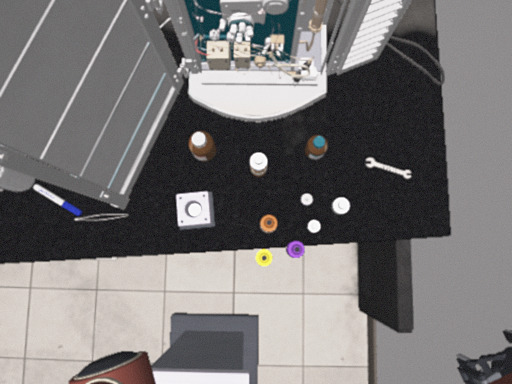

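View pics/side0.png

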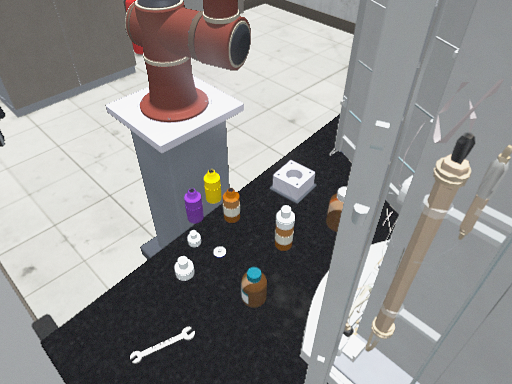

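```bash
python3 - <<'E'
from h import *
t=cv2.imread("pics/top0.png");s=cv2.imread("pics/side0.png")
a=cv2.resize(t[180:270,170:360],None,fx=4,fy=4,interpolation=cv2.INTER_CUBIC)[:, :760]
b=cv2.resize(s[160:290,165:325],None,fx=2,fy=2,interpolation=cv2.INTER_CUBIC)
o=np.zeros((600,760,3),np.uint8);o[:360,:]=a;o[360:360+240,:320]=b[:240]
cv2.imwrite("pics/crop.png",o)
def blobs(m,box,im):
    k=np.zeros(m.shape,np.uint8);x0,y0,x1,y1=box;k[y0:y1,x0:x1]=m[y0:y1,x0:x1]
    n,l,st,c=cv2.connectedComponentsWithStats(k);return [(st[i].tolist(),c[i].round(1).tolist()) for i in range(1,n) if st[i,4]>15]
w=lambda i:((i.min(2)>120)*255).astype(np.uint8)
print("topwhite",blobs(w(t),(170,185,360,238),t))
print("sidewhite",blobs(w(s),(165,225,240,285),s))
hsv=cv2.cvtColor(t,cv2.COLOR_BGR2HSV);m=cv2.inRange(hsv,(5,120,60),(20,255,255))
print("brown",blobs(m,(240,200,300,240),t))
E
```

```text
topwhite [([176, 191, 35, 36, 1090], [193.0, 208.6]), ([301, 193, 12, 12, 117], [306.5, 198.6]), ([332, 197, 18, 17, 249], [340.6, 205.2]), ([307, 220, 14, 13, 140], [313.7, 225.9])]
sidewhite [([187, 230, 14, 17, 189], [193.7, 238.3]), ([213, 246, 13, 11, 111], [219.2, 251.2]), ([174, 256, 20, 25, 387], [183.7, 268.2])]
brown [([260, 214, 18, 18, 218], [268.7, 222.2])]
```

View pics/crop.png

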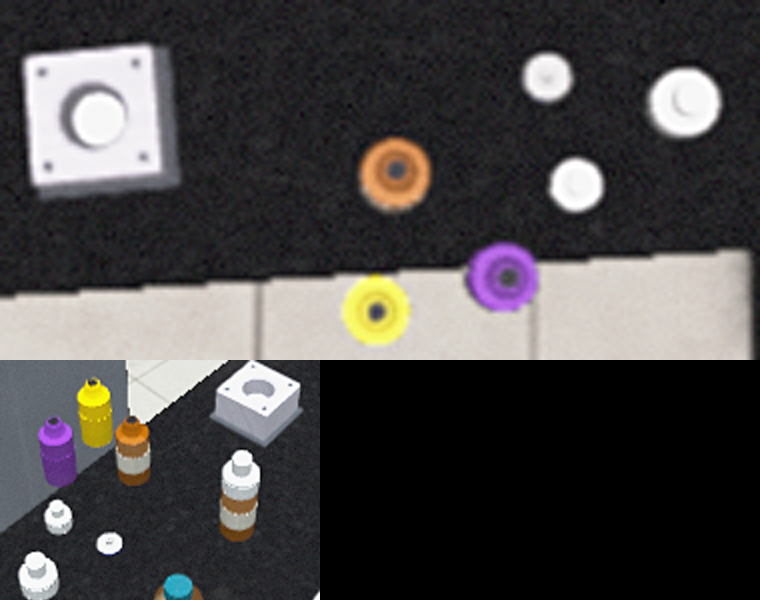

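```bash
python3 - <<'E'
from h import *
C=onz("top",340.6,205.2,.020);print("cap",C)
V=onz("top",269.0,222.3,.084);print("vial",V, "body", onz("top",268.7,222.6,.066))
S=onz("top",193.0,208.6,.046);print("stand",S)
w=lambda p,q:np.linalg.norm(p-q)
print("cap dia",w(onz("top",332,205,.02),onz("top",350,205,.02)),"small",w(onz("top",307,226,.015),onz("top",321,226,.015)))
for nm,p in(("knobtop",[*C[:2],.042]),("rim",[*V[:2],.084]),("mouth",[*S[:2],.046])):print(nm,proj("side",p))
# stand yaw from screws
q=[onz("top",170+x/4,180+y/4,.046) for x,y in((42,71),(136,63),(144,157),(48,167))]
print(np.round(q,4),np.degrees(np.arctan2(*(q[1]-q[0])[[0,1]])))
print("bystanders",onz("top",258,158,.108),onz("top",200,140,.098),onz("top",318,141,.08),onz("top",264,258,.084),onz("top",296,249,.084),onz("top",313.7,225.9,.015))
# bench edge
print("edge",onz("top",0,262,0),onz("top",450,236,0))
o=monitor.get_obs();R=cv2.Rodrigues(o["tool_rot"])[0];print(R.round(3))
E
```

```text
cap [ 0.53574528 -0.36862643  0.02      ]
vial [ 0.48834939 -0.19948567  0.084     ] body [ 0.48910513 -0.19925174  0.066     ]
stand [ 0.52013304 -0.02693834  0.046     ]
cap dia 0.0423842724174191 small 0.03278689404723002
knobtop [182.64546619 259.80460808]
rim [230.27080295 190.2213961 ]
mouth [293.7309225  173.71832404]
[[ 0.5447  0.0028  0.046 ]
 [ 0.5501 -0.051   0.046 ]
 [ 0.4963 -0.0575  0.046 ]
 [ 0.4898 -0.003   0.046 ]] 174.31115359064967
bystanders [ 0.62494523 -0.1738484   0.108     ] [ 0.66663704 -0.04526542  0.098     ] [ 0.67298865 -0.30805973  0.08      ] [ 0.41181585 -0.18956267  0.084     ] [ 0.43181265 -0.25794525  0.084     ] [ 0.48677348 -0.30574211  0.015     ]
edge [0.38887198 0.44410086 0.        ] [ 0.46735522 -0.63465522  0.        ]
[[ 0.905  0.425 -0.001]
 [ 0.425 -0.905  0.002]
 [ 0.    -0.002 -1.   ]]
```

```bash
python3 - <<'E'
from h import *
def tri(a,b):
    o1,d1=ray("top",*a);o2,d2=ray("side",*b)
    s=np.linalg.lstsq(np.c_[d1,-d2],o2-o1,rcond=None)[0];p,q=o1+s[0]*d1,o2+s[1]*d2;return ((p+q)/2).round(4),np.linalg.norm(p-q).round(4)
print("yellow",tri((264.3,258),(212,170)));print("purple",tri((297,249.5),(192,191)))
print("vial",tri((269,222.3),(231,190)));print("knob",tri((341.5,204.5),(183,260)));print("mouth",tri((193,208.6),(294.3,174)))
E
```

```text
yellow (array([ 0.413 , -0.1887,  0.0882]), np.float64(0.0037))
purple (array([ 0.4314, -0.2594,  0.0827]), np.float64(0.0019))
vial (array([ 0.4888, -0.1989,  0.0844]), np.float64(0.0016))
knob (array([ 0.5348, -0.3671,  0.0391]), np.float64(0.0007))
mouth (array([ 0.5207, -0.0263,  0.0449]), np.float64(0.0012))
```

Call:
step_arm:
  commands:
    - [80,[45,-30,0],5]
    - [80,[95,-63,10],10]
    - [80,[145,-96,30],15]
    - [80,[195,-129,50],20]
    - [80,[245,-162,70],25.2]
    - [80,[300,-198,85],25.2]
    - [80,[345,-228,94],25.2]
    - [80,[357.7,-236.5,94],25.2]
    - [80,[357.7,-236.5,94],25.2]
    - [80,[357.7,-236.5,94],25.2]

```text
t: 1.35
tool_pos: [0.4885, -0.2008, 0.3111]
tool_rot: [3.141, -0.004, 0.0]
contact_force: [-0.7, 0.1, -0.3]
opening: 0.0683
grip_force: 0.0
```

Call:
step_arm:
  commands:
    - [80,[0,-1.5,35],0]
    - [80,[0,-1.5,70],0]
    - [80,[0,-1.5,95],0]
    - [80,[0,-1.5,104],0]
    - [80,[0,-1.5,104],0]
    - [60,[0,-1.5,104],0]
    - [50,[0,-1.5,104],0]
    - [40,[0,-1.5,104],0]
    - [30,[0,-1.5,104],0]
    - [30,[0,-1.5,104],0]
    - [30,[0,-1.5,104],0]
  squeeze: 30

```text
t: 2.72
tool_pos: [0.4894, -0.1984, 0.2079]
tool_rot: [3.141, -0.001, 0.002]
contact_force: [-1.1, 0.0, 5.9]
opening: 0.0352
grip_force: 29.9
```

Call:
step_arm:
  commands:
    - [30,[0,0,-20],0]
    - [30,[0,0,-60],0]
    - [30,[5,-20,-85],0]
    - [30,[12,-60,-85],0]
    - [30,[20,-100,-85],0]
    - [30,[26,-140,-85],0]
    - [30,[31,-172,-85],0]
    - [30,[31,-172,-85],0]
    - [30,[31,-172,-85],0]
    - [30,[31,-172,-85],0]
  squeeze: 45

```text
t: 3.98
tool_pos: [0.5199, -0.027, 0.2915]
tool_rot: [3.141, -0.003, -0.001]
contact_force: [0.2, 0.0, -1.4]
opening: 0.0349
grip_force: 45.2
```

```bash
python3 - <<'E'
from h import *
print(monitor.get_obs()["tool_pos"],monitor.get_obs()["opening"])
t=grab("top");s=grab("side")
a=cv2.resize(t[140:260,140:260],(480,480),interpolation=cv2.INTER_CUBIC);b=cv2.resize(s[90:240,240:340],(320,480),interpolation=cv2.INTER_CUBIC)
cv2.imwrite("pics/top1.png",t);cv2.imwrite("pics/side1.png",s);cv2.imwrite("pics/held.png",np.hstack([a,b]))
E
```

```text
[ 0.51992486 -0.02703892  0.29152183] 0.034878214312814994
```

View pics/held.png

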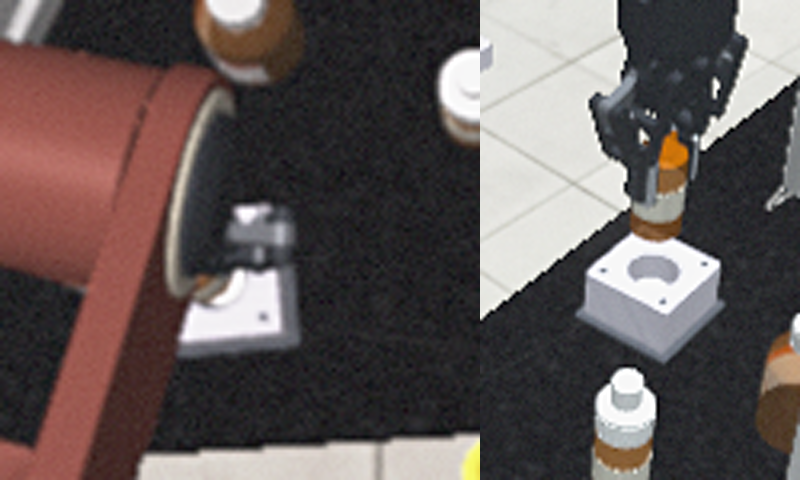

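```bash
python3 - <<'E'
from h import *
s=cv2.imread("pics/side1.png")
hsv=cv2.cvtColor(s,cv2.COLOR_BGR2HSV)
m=cv2.inRange(hsv,(3,90,40),(25,255,255))
for y in range(128,168,3):
    x=np.where((m[y,280:310]>0))[0]+280
    # silhouette by saturation-free: print row run
    print(y,(x.min(),x.max(),len(x)) if len(x) else None, s[y,284:306].mean(1).astype(int).tolist() if y>145 else "")
p=[.5203,-.0266]
for z in(.085,.105,.13,.169):print(z,proj("side",[*p,z]))
E
```

```text
128 None 
131 (np.int64(299), np.int64(301), 3) 
134 (np.int64(291), np.int64(302), 8) 
137 (np.int64(296), np.int64(304), 9) 
140 (np.int64(296), np.int64(304), 9) 
143 (np.int64(296), np.int64(304), 9) 
146 (np.int64(296), np.int64(303), 8) [237, 208, 43, 57, 59, 55, 51, 57, 107, 136, 138, 76, 97, 94, 93, 99, 97, 92, 90, 94, 88, 41]
149 (np.int64(295), np.int64(301), 7) [234, 28, 53, 64, 59, 52, 52, 69, 122, 132, 131, 82, 93, 96, 96, 117, 123, 118, 202, 184, 56, 35]
152 None [232, 237, 240, 91, 73, 51, 47, 73, 134, 133, 106, 133, 165, 164, 159, 159, 164, 162, 159, 141, 29, 34]
155 None [207, 211, 38, 93, 157, 161, 165, 162, 154, 171, 168, 170, 167, 161, 158, 160, 165, 160, 156, 106, 36, 40]
158 (np.int64(287), np.int64(302), 5) [58, 55, 50, 65, 68, 72, 107, 146, 150, 158, 163, 163, 163, 156, 150, 149, 142, 98, 55, 46, 43, 46]
161 (np.int64(287), np.int64(302), 16) [51, 51, 48, 63, 79, 93, 102, 95, 94, 84, 78, 75, 69, 69, 68, 69, 69, 64, 61, 55, 44, 40]
164 (np.int64(291), np.int64(298), 8) [66, 175, 245, 255, 251, 227, 178, 109, 86, 87, 93, 88, 94, 93, 91, 147, 162, 62, 28, 32, 41, 44]
167 None [249, 247, 247, 247, 247, 247, 247, 247, 247, 248, 248, 249, 248, 248, 247, 247, 247, 248, 250, 253, 252, 219]
0.085 [295.08720435 160.90530378]
0.105 [295.73432094 154.06308085]
0.13 [296.57063107 145.2184251 ]
0.169 [297.94002792 130.73103681]
```

Call:
step_arm:
  commands:
    - [30,[0,0,20],0]
    - [30,[0,0,34],0]
    - [30,[0,0,38],0]
    - [30,[0,0,41],0]
    - [30,[0,0,44],0]
    - [30,[0,0,44],0]

```text
t: 4.82
tool_pos: [0.5219, -0.0266, 0.2517]
tool_rot: [3.141, -0.002, 0.009]
contact_force: [-1.3, 0.7, 11.2]
opening: 0.0353
grip_force: 47.2
```

Call:
step_arm:
  commands:
    - [30,[0,0,-5],0]
    - [30,[0,0,-8],0]
    - [30,[1.5,0,-8],0]
    - [30,[1.5,0,-4],0]
    - [30,[1.5,0,-2],0]
    - [30,[1.5,0,0],0]
    - [30,[1.5,0,0],0]

```text
t: 5.7
tool_pos: [0.5231, -0.0264, 0.2509]
tool_rot: [3.141, -0.002, 0.007]
contact_force: [-0.7, 0.3, 14.0]
opening: 0.0352
grip_force: 47.8
```

```bash
python3 - <<'E'
from h import *
o=monitor.get_obs();print(o["tool_pos"],o["contact_force"],o["wrist_torque"])
t=grab("top");s=grab("side")
a=cv2.resize(t[170:250,150:230],(400,400),interpolation=cv2.INTER_CUBIC);b=cv2.resize(s[110:210,260:330],(420,600),interpolation=cv2.INTER_CUBIC)[:400+200]
c=np.zeros((600,800,3),np.uint8);c[:400,:380]=a[:,:380];c[:,380:]=b
cv2.imwrite("pics/ins.png",c);cv2.imwrite("pics/side2.png",s)
E
```

```text
[ 0.52313299 -0.02643476  0.25094014] [-0.66178536  0.32850654 13.98487279] [ 0.21239942  0.56437057 -0.08239315]
```

View pics/ins.png

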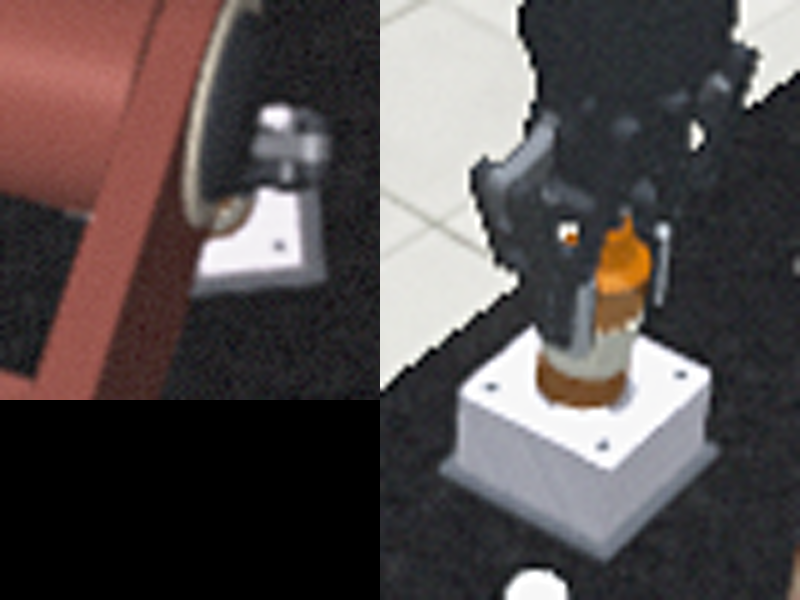

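Call:
step_arm:
  commands:
    - [30,[0,0,-6],0]
    - [30,[0,0,-8],0]
    - [30,[3,1,-8],0]
    - [30,[3,1,-4],0]
    - [30,[3,1,-1],0]
    - [30,[3,1,1],0]
    - [30,[3,1,1],0]

```text
t: 6.68
tool_pos: [0.5247, -0.0271, 0.2464]
tool_rot: [-3.141, 0.002, -0.002]
contact_force: [3.1, 0.8, -1.8]
opening: 0.0348
grip_force: 46.4
```

```bash
python3 - <<'E'
from h import *
o=monitor.get_obs();print(o["tool_pos"],o["contact_force"],o["wrist_torque"])
E
```

```text
[ 0.52470322 -0.02713084  0.24643526] [ 3.11423881  0.75869353 -1.79273924] [ 0.20708663 -0.67942334 -0.03141835]
```

Call:
step_arm:
  commands:
    - [30,[-0.5,0,3],0]
    - [30,[-1,0,6],0]
    - [30,[-1.5,0,9],0]
    - [30,[-2,0,12],0]
    - [30,[-2.5,0,14],0]
    - [30,[-2.5,0,14],0]

```text
t: 7.42
tool_pos: [0.5233, -0.0272, 0.234]
tool_rot: [-3.141, 0.002, -0.009]
contact_force: [6.1, 2.4, 0.8]
opening: 0.0351
grip_force: 46.5
```

```bash
python3 - <<'E'
from h import *
o=monitor.get_obs();print(o["tool_pos"],o["contact_force"],o["wrist_torque"])
E
```

```text
[ 0.52331686 -0.02717703  0.23398737] [6.14213796 2.43585894 0.80215344] [ 0.48168523 -1.37669151 -0.03127678]
```

Call:
step_arm:
  commands:
    - [30,[1.5,0,2],0]
    - [30,[1.5,0,3],0]
    - [30,[1.5,0,3],0]
    - [46,[1.5,0,3],0]
    - [50,[1.5,0,3],0]
    - [60,[1.5,0,3],0]
    - [75,[1.5,0,3],0]
    - [75,[1.5,0,3],0]
    - [75,[1.5,0,-30],0]
    - [75,[1.5,0,-80],0]
    - [75,[1.5,60,-110],0]
    - [75,[1.5,120,-110],0]

```text
t: 8.93
tool_pos: [0.5243, -0.1465, 0.3467]
tool_rot: [3.139, 0.003, 0.01]
contact_force: [2.1, 0.2, -0.3]
opening: 0.0643
grip_force: 0.0
```

Call:
step_arm:
  commands:
    - [50,[2,60,-10],0]
    - [50,[6,120,-10],0]
    - [50,[10,180,-10],0]
    - [50,[12,219,-10],0]
    - [50,[12,219,-10],0]

```text
t: 9.55
tool_pos: [0.5347, -0.3672, 0.3523]
tool_rot: [3.142, -0.007, -0.001]
contact_force: [0.0, 0.6, -0.8]
opening: 0.0427
grip_force: 0.0
```

```bash
python3 - <<'E'
from h import *
o=monitor.get_obs();print(o["tool_pos"],o["contact_force"])
t=grab("top");s=grab("side");cv2.imwrite("pics/top3.png",t);cv2.imwrite("pics/side3.png",s)
a=cv2.resize(t[170:250,150:230],(400,400),interpolation=cv2.INTER_CUBIC);b=cv2.resize(s[110:210,260:330],(420,600),interpolation=cv2.INTER_CUBIC)
c=np.zeros((600,800,3),np.uint8);c[:400,:380]=a[:,:380];c[:,380:]=b
cv2.imwrite("pics/ins2.png",c)
E
```

```text
[ 0.53472352 -0.36719092  0.35234537] [ 0.04058501  0.58679512 -0.81856585]
```

View pics/ins2.png

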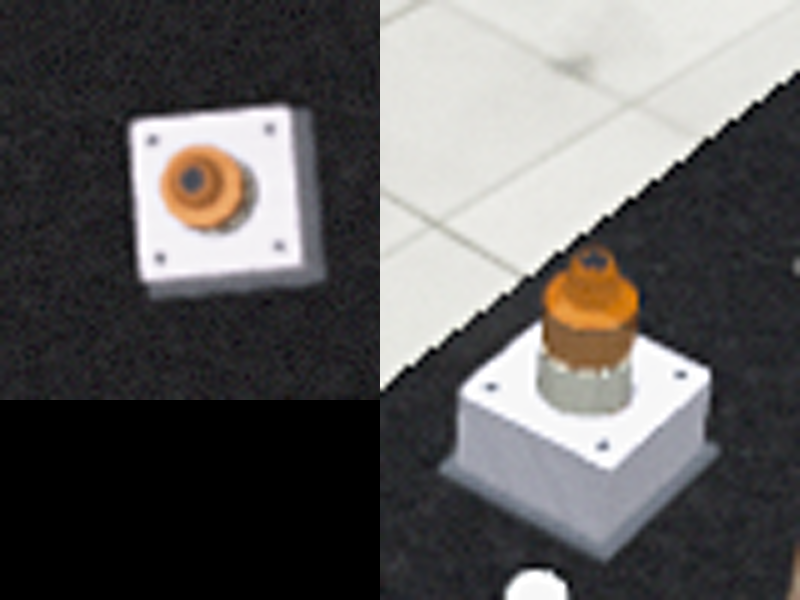

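```bash
python3 - <<'E'
from h import *
def tri(a,b):
    o1,d1=ray("top",*a);o2,d2=ray("side",*b)
    s=np.linalg.lstsq(np.c_[d1,-d2],o2-o1,rcond=None)[0];p,q=o1+s[0]*d1,o2+s[1]*d2;return ((p+q)/2).round(4),np.linalg.norm(p-q).round(4)
t=cv2.imread("pics/top3.png")
g=cv2.cvtColor(cv2.resize(t[195:220,175:205],None,fx=8,fy=8,interpolation=cv2.INTER_CUBIC),cv2.COLOR_BGR2HSV)
def cen(m):
    n,l,st,c=cv2.connectedComponentsWithStats(m);i=1+st[1:,4].argmax();return (c[i]-3.5)/8+[175,195],st[i].tolist()
b=cv2.resize(t[195:220,175:205],None,fx=8,fy=8,interpolation=cv2.INTER_CUBIC)
roi=np.zeros(b.shape[:2],np.uint8);cv2.circle(roi,(int((188.4-175)*8),int((205.8-195)*8)),32,255,-1)
h,hs=cen(cv2.bitwise_and(roi,(b[:,:,2]<105).astype(np.uint8)*255));o,os_=cen(cv2.inRange(g,(5,110,100),(20,255,255)))
print("hole",h,hs,"disc",o,os_)
print(onz("top",*h,.106),"shoulder disc",onz("top",*o,.088))
print("tri",tri(h,(295.8,153.3)))
for x,y in((.5205,-.0266),(.524,-.027)):print(proj("top",[x,y,.106]),proj("side",[x,y,.106]),proj("top",[x,y,.088]))
# cap now
for n in("top","side"):pass
w=(t.min(2)>120).astype(np.uint8);n,l,st,c=cv2.connectedComponentsWithStats(w)
print([(st[i].tolist(),c[i].round(1)) for i in range(1,n) if 325<c[i][0]<360 and 190<c[i][1]<220])
E
```

```text
hole [187.9522482 205.5051259] [93, 71, 29, 33, 695] disc [190.52298704 207.24624701] [61, 38, 131, 127, 11724]
[ 0.51988854 -0.02624581  0.106     ] shoulder disc [ 0.51831493 -0.02866418  0.088     ]
tri (array([ 0.5199, -0.0263,  0.1068]), np.float64(0.0003))
[188.12966818 205.22215187] [295.83351931 153.75461004] [189.61722854 206.23387968]
[188.38371314 203.59284992] [296.88079768 154.51471404] [189.86501733 204.63796179]
[]
```

Call:
step_arm:
  commands:
    - [50,[1,0.8,60],0]
    - [50,[1,0.8,115],0]
    - [50,[1,0.8,140],0]
    - [50,[1,0.8,148],0]
    - [50,[1,0.8,151],0]
    - [50,[1,0.8,151],0]
    - [50,[1,0.8,151],0]

```text
t: 10.52
tool_pos: [0.5367, -0.3658, 0.2034]
tool_rot: [3.14, -0.001, 0.003]
contact_force: [1.0, -1.0, -0.2]
opening: 0.0425
grip_force: 0.0
```

Call:
step_arm:
  commands:
    - [35,[0,0,0],0]
    - [25,[0,0,0],0]
    - [10,[0,0,0],0]
    - [10,[0,0,0],0]
    - [10,[0,0,0],0]
    - [10,[0,0,0],0]
  squeeze: 60

```text
t: 11.28
tool_pos: [0.5364, -0.3657, 0.2023]
tool_rot: [3.141, -0.002, 0.001]
contact_force: [-0.3, -0.5, 5.0]
opening: 0.0168
grip_force: 58.8
```

Call:
step_arm:
  commands:
    - [10,[0,0,-30],0]
    - [10,[0,0,-80],0]
    - [10,[-1,-20,-130],0]
    - [10,[-4,-80,-130],0]
    - [10,[-7,-140,-130],0]
    - [10,[-10,-200,-130],0]
    - [10,[-13,-260,-130],0]
    - [10,[-15,-310,-130],0]
    - [10,[-15.5,-339,-130],0]
    - [10,[-15.5,-339,-130],0]
    - [10,[-15.5,-339,-130],0]
    - [10,[-15.5,-339,-130],0]

```text
t: 12.78
tool_pos: [0.521, -0.0274, 0.3313]
tool_rot: [3.142, -0.004, -0.001]
contact_force: [-0.7, 0.0, -1.2]
opening: 0.0169
grip_force: 58.9
```

```bash
python3 - <<'E'
from h import *
o=monitor.get_obs();print(o["tool_pos"],o["tool_rot"],o["opening"])
t=grab("top");s=grab("side");cv2.imwrite("pics/side4.png",s)
a=cv2.resize(t[170:250,150:230],(300,300),interpolation=cv2.INTER_CUBIC);b=cv2.resize(s[110:185,265:325],(480,600),interpolation=cv2.INTER_CUBIC)
c=np.zeros((600,780,3),np.uint8);c[:300,:300]=a;c[:,300:]=b
cv2.imwrite("pics/cap1.png",c)
for z in (.13,.152):print(proj("side",[.520,-.0265,z]))
E
```

```text
[ 0.52104425 -0.02737224  0.33130475] [ 3.14151112e+00 -3.92073731e-03 -9.45202491e-04] 0.016866183646387523
[296.49869907 145.14147657]
[297.25973288 137.07671856]
```

View pics/cap1.png

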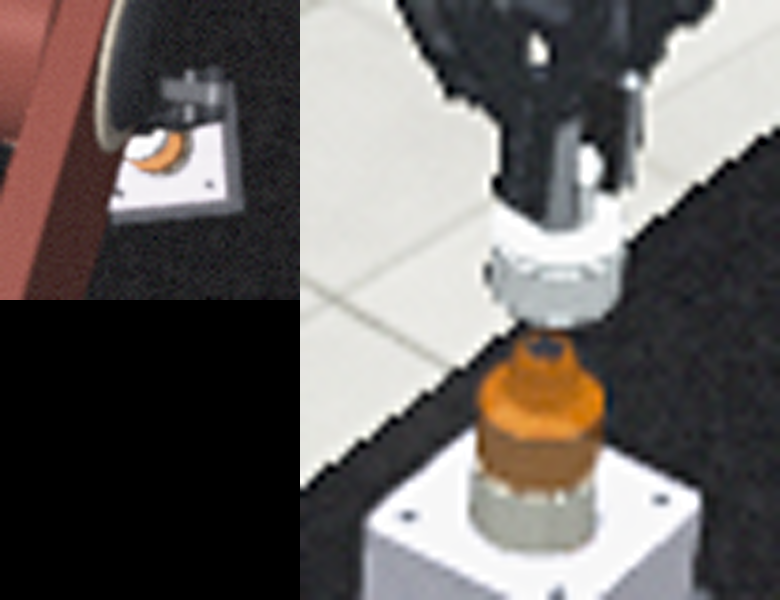

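```bash
python3 - <<'E'
from h import *
s=cv2.imread("pics/side4.png").astype(float)
h=cv2.cvtColor(s.astype(np.uint8),cv2.COLOR_BGR2HSV)
for y in range(138,151):
    r=s[y,318-40:318+35].mean(1); print(y,s[y,284:308].mean(1).astype(int).tolist())
big=cv2.resize(s.astype(np.uint8)[140:180,280:320],None,fx=8,fy=8,interpolation=cv2.INTER_CUBIC)
m=cv2.inRange(cv2.cvtColor(big,cv2.COLOR_BGR2HSV),(5,110,60),(20,255,255))
for Y in range(24,170,8):
    x=np.where(m[Y])[0]
    if len(x):print("vial",(Y-3.5)/8+140,(x.min()-3.5)/8+280,(x.max()-3.5)/8+280,((x.min()+x.max())/2-3.5)/8+280)
for z in(.088,.095,.106,.122,.129,.14,.151):print(z,proj("side",[.520,-.0265,z]))
E
```

```text
138 [217, 226, 232, 232, 232, 246, 249, 249, 252, 255, 219, 131, 125, 131, 133, 163, 224, 249, 249, 248, 250, 246, 233, 202]
139 [232, 232, 233, 229, 232, 244, 249, 248, 248, 250, 253, 238, 220, 227, 236, 248, 251, 249, 248, 249, 253, 221, 204, 25]
140 [232, 230, 228, 229, 230, 224, 236, 249, 248, 248, 249, 250, 251, 251, 250, 249, 248, 248, 248, 250, 255, 133, 21, 38]
141 [230, 229, 230, 233, 230, 149, 234, 232, 249, 250, 249, 249, 249, 248, 248, 248, 248, 249, 250, 245, 218, 152, 31, 38]
142 [230, 231, 233, 233, 210, 181, 171, 222, 200, 217, 233, 250, 249, 249, 250, 249, 245, 246, 210, 182, 191, 108, 31, 34]
143 [230, 231, 233, 229, 89, 175, 168, 184, 221, 237, 201, 188, 200, 208, 206, 204, 179, 214, 233, 194, 179, 83, 33, 44]
144 [232, 229, 231, 230, 92, 174, 157, 180, 179, 177, 158, 209, 222, 231, 224, 231, 172, 157, 189, 174, 182, 62, 36, 44]
145 [231, 230, 231, 231, 156, 166, 173, 179, 181, 180, 186, 185, 179, 185, 183, 189, 189, 184, 184, 182, 177, 61, 42, 42]
146 [229, 230, 230, 231, 232, 157, 173, 181, 180, 183, 185, 187, 184, 186, 187, 189, 186, 186, 189, 177, 168, 54, 30, 
[... 416 characters left out ...]
74, 130, 140, 202, 198, 190, 121, 93, 65, 45, 49, 43, 36, 47, 40]
vial 151.5625 293.1875 298.0625 295.625
vial 152.5625 291.4375 298.5625 295.0
vial 153.5625 291.0625 298.9375 295.0
vial 154.5625 289.9375 299.3125 294.625
vial 155.5625 288.4375 300.0625 294.25
vial 156.5625 287.5625 301.3125 294.4375
vial 157.5625 287.0625 302.3125 294.6875
vial 158.5625 286.6875 302.6875 294.6875
vial 159.5625 286.4375 302.6875 294.5625
vial 160.5625 286.8125 302.6875 294.75
0.088 [295.11366361 159.81400265]
0.095 [295.33857535 157.43180024]
0.106 [295.69671412 153.63815438]
0.122 [296.22817014 148.00784583]
0.129 [296.46470491 145.50167221]
0.14 [296.84147617 141.50926419]
0.151 [297.22458505 137.44922552]
```

Call:
step_arm:
  commands:
    - [10,[-1,-0.5,12],0]
    - [10,[-1,-0.5,20],0]
    - [10,[-1,-0.5,24],0]
    - [10,[-1,-0.5,28],0]
    - [10,[-1,-0.5,31],0]
    - [10,[-1,-0.5,31],0]
  squeeze: 90

```text
t: 13.62
tool_pos: [0.52, -0.0259, 0.3005]
tool_rot: [3.142, -0.001, -0.0]
contact_force: [0.4, 0.3, -0.2]
opening: 0.016
grip_force: 88.0
```

Call:
step_arm:
  commands:
    - [10,[0,0,2],0]
    - [10,[0,0,4],0]
    - [10,[0,0,6],0]
    - [10,[0,0,8],0]
    - [10,[0,0,8],0]

```text
t: 14.25
tool_pos: [0.5203, -0.026, 0.2932]
tool_rot: [3.141, -0.002, 0.001]
contact_force: [-0.3, 0.0, 3.2]
opening: 0.0161
grip_force: 88.5
```

Call:
step_arm:
  commands:
    - [10,[0,0,1],0]
    - [10,[0,0,2],0]
    - [10,[0,0,3],0]
    - [10,[0,0,3],0]

```text
t: 14.75
tool_pos: [0.52, -0.0259, 0.2893]
tool_rot: [-3.141, 0.002, 0.0]
contact_force: [0.8, -0.8, 2.0]
opening: 0.016
grip_force: 89.1
```

Call:
step_arm:
  commands:
    - [10,[0,0,1],0]
    - [10,[0,0,2],0]
    - [10,[0,0,3],0]
    - [10,[0,0,3],0]

```text
t: 15.25
tool_pos: [0.5202, -0.0259, 0.2871]
tool_rot: [3.142, -0.002, 0.001]
contact_force: [0.1, -1.2, 6.0]
opening: 0.0161
grip_force: 89.4
```

Call:
step_arm:
  commands:
    - [10,[0,0,1],0]
    - [10,[0,0,2],0]
    - [10,[0,0,3],0]
    - [10,[0,0,3],0]
  squeeze: 110

```text
t: 15.75
tool_pos: [0.5205, -0.026, 0.285]
tool_rot: [3.141, -0.002, 0.002]
contact_force: [-1.6, -0.1, 9.0]
opening: 0.0156
grip_force: 108.1
```

Call:
step_arm:
  commands:
    - [10,[0,0,1],0]
    - [10,[0,0,2],0]
    - [10,[0,0,2],0]
    - [10,[0,0,2],0]

```text
t: 16.25
tool_pos: [0.5207, -0.026, 0.2836]
tool_rot: [3.141, -0.002, 0.003]
contact_force: [-1.2, 0.2, 10.1]
opening: 0.0153
grip_force: 108.4
```

```bash
python3 - <<'E'
from h import *
o=monitor.get_obs();print(o["tool_pos"],o["contact_force"],o["wrist_torque"],o["opening"])
t=grab("top");s=grab("side")
a=cv2.resize(t[170:250,150:230],(300,300),interpolation=cv2.INTER_CUBIC);b=cv2.resize(s[110:185,265:325],(480,600),interpolation=cv2.INTER_CUBIC)
c=np.zeros((600,780,3),np.uint8);c[:300,:300]=a;c[:,300:]=b
cv2.imwrite("pics/cap2.png",c)
print(monitor.get_obs()["contact_force"])
for z in(.046,.083,.105):print(z,(proj("side",[.52,-.0265,z])-[265,110])*8+[300,0])
E
```

```text
[ 0.5207096  -0.0259686   0.28361775] [-1.21612412  0.19139961 10.08093944] [0.05902513 0.30888876 0.0012821 ] 0.015327973522837799
[-2.15381041  0.14781386 11.23390588]
0.046 [530.48834956 508.86201869]
0.083 [539.6353181  412.00497969]
0.105 [545.31132325 351.88478148]
```

View pics/cap2.png

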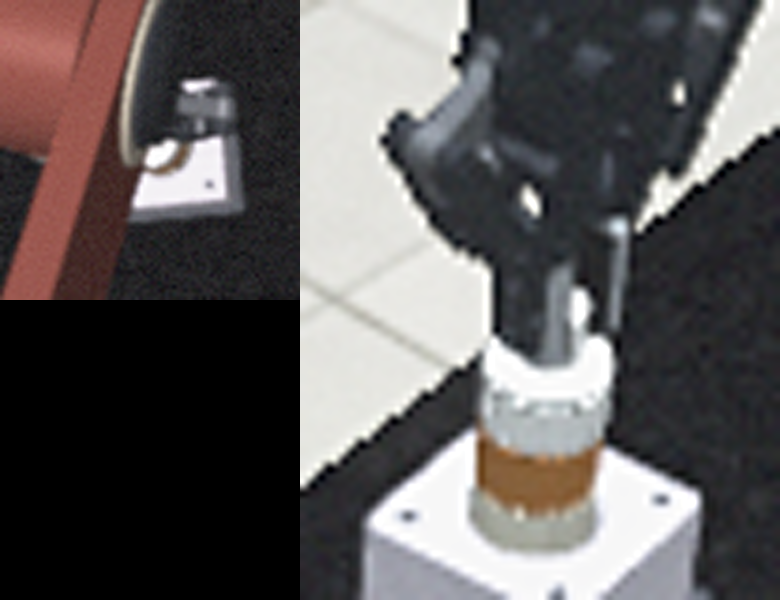

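Call:
step_arm:
  commands:
    - [10,[0,0,1],0]
    - [10,[0,0,2],0]
    - [10,[0,0,2],0]
    - [10,[0,0,2],0]
    - [10,[0,0,2],0]

```text
t: 16.98
tool_pos: [0.5209, -0.026, 0.2822]
tool_rot: [3.141, -0.002, 0.005]
contact_force: [-1.7, 1.4, 13.6]
opening: 0.0152
grip_force: 108.6
```

```bash
python3 -c "
from station import finish_job
print(finish_job())"
```

```text
the job is handed in; nothing more can be done
None
```

I handed the job in at 17 s of the 64 s: the vial stands in the bore with the cap snapped on level, and the fingers are still closed round the knob, pressing with about 13.6 N. I inferred the click (force fell from 3.2 to 2.0 N) and a seat depth of roughly 7–8 mm of 9 mm from force and height readings; I didn't see either directly.

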